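Show a microscope eyepiece to the inspection camera

TASK

One of the two eyepieces of the stereo microscope has lost its rubber eyecup: draw that bare eyepiece out of its tube and hold it up in the air to the inspection camera so its lower lens can be checked for dust, the end of its barrel facing the camera lens squarely, centred on it and 10 cm away. Finish while still holding it there, steady and touching nothing else. Leave the other eyepiece in its tube and everything else on the bench where it stands, and do not put the eyepiece down on the way.

Things in the scene. Friction and masses are not known exactly. Their poses are not given: they have to be found in the camera images.
- eyepiece: bare eyepiece: round black head, 39 mm across, 34 mm long, flat glass top; below it a metal barrel, 30 mm across, 30 mm long; 60 to 100 g. Origin on its axis at the shoulder between them, z along the axis towards the eye end (head z 0 to 34, barrel 0 to -30 mm). At the start loose in either tube, shoulder on the mouth, 1 mm play round the barrel. Grip the head across any diameter
- eyepiece_tip (a point): centre of the lower end of the bare eyepiece's barrel, where the lens to be checked sits (30 mm below the origin along its axis)
- eyepiece_cup: the other eyepiece, alike but with a flared black rubber eyecup on top, 46 mm across its rim, which reaches 48 mm above the shoulder; origin at the shoulder, z along its axis towards the eye end. It stands in the other tube and stays there
- tubes: the microscope's two parallel white eyepiece tubes, 62 mm apart, each 39 mm across and 42 mm long, inclined 40 degrees from vertical, leaning towards the robot. Fixed. Origin midway between the mouths, 222 mm above the bench; z along the tubes, outward and up; tube axes at y = +31 and -31 mm
- scope: the white stereo microscope, fixed on the bench: base 200 x 130 x 36 mm, pillar and focus knobs at the far end, head and tubes on the near side, top of the pillar 248 mm high. Origin under the centre of the base; x towards the pillar, away from the user's side, z up. In this frame the origin of the tubes is at x -55, y 0, z 222 mm
- camera: inspection camera: grey cylinder 36 mm across, in a clamp on a bench stand, looking obliquely up and towards the robot. Origin on its axis in the clamp; z is the line of sight, 28 to 45 degrees from vertical; the lens face lies 50 mm along z from the origin, the rear end 45 mm behind it. Stiff in its clamp
- stand: the camera's fixed stand: dark round foot 110 mm across and 14 mm thick, its centre 30 mm along x from the origin; steel post 117 mm high at x 64 mm. Origin on the bench below the camera's clamp, which is 85 mm up; the camera looks towards this frame's -x and up
- dish: small clear dish 60 mm across, 13 mm high, on the microscope's stage; stays there. Origin under its centre
- dish_tray: clear dish 90 mm across, 15 mm high, in the big white tray at the left; origin under its centre
- blower: black rubber dust blower, bulb 58 mm across with a nozzle, 98 mm high, standing on the bench; origin under its centre
- drops: small amber dropper bottle, 34 mm across, 75 mm high; origin under its centre
- forceps: steel forceps lying on the bench, 126 mm long along x, 6 mm high; origin at the middle
- loupe: hand magnifier lying on the bench, glass 66 mm across over its rim, handle reaching 132 mm along -x, 14 mm high; origin under the glass
- caps: round black dust cap, 44 mm across, 16 mm high, on the bench; origin under its centre
- camera_lens (a point): centre of the inspection camera's lens face
Not all that is in view belongs to the job. What is shaped like the eyepiece but purple is not meant.

How it is judged:
On the way:
1. the bare eyepiece, held by the fingers, has been drawn out of its tube: the end of its barrel is beyond the mouth (z of eyepiece_tip in the frame of tubes above 0.003 m and contact force between eyepiece and the fingers above 0.5 N), for 0.1 s.
At the end, for the whole second after the job is handed in: The fingers alone hold the bare eyepiece at rest in the air: barrel end 85 to 115 mm before the camera lens, within 12 mm of its line of sight in each direction, facing it, axis within 0.18 rad of that line; the other eyepiece still seated in its tube (x of eyepiece_tip in the frame of camera between -0.012 and 0.012 m and y of eyepiece_tip in the frame of camera between -0.012 and 0.012 m and z of eyepiece_tip in the frame of camera between 0.135 and 0.165 m and angle between the z axis of eyepiece and the z axis of camera, either way round below 0.18 rad and z of eyepiece in the frame of camera above 0.155 m and contact force between eyepiece and the fingers above 0.5 N and contact force between eyepiece and scope below 0.1 N and contact force between eyepiece and stand below 0.1 N and height (world z) of eyepiece_tip above 0.12 m and linear speed of eyepiece below 0.02 m/s and angular speed of eyepiece below 0.15 rad/s and distance between eyepiece_cup and tubes below 0.037 m); the arm keeps its last pose, push and grip.
It fails at once if the bare eyepiece is dropped or put down (its shoulder is lower than 10 cm above the bench) (height (world z) of eyepiece below 0.1 m).
It fails at once if the other eyepiece is pulled or pushed more than 8 mm (distance of eyepiece_cup from where it was at the start of the episode above 0.008 m).
It fails at once if the inspection camera is knocked out of its aim (its lens moves more than 8 mm) (distance of camera_lens from where it was at the start of the episode above 0.008 m).
It fails at once if something else on the bench is moved more than 25 mm (distance of any of dish, dish_tray, blower, drops, forceps, loupe, caps from where it was at the start of the episode above 0.025 m).
It also fails if it takes over 42 s, if anything falls off the work surface, if the arm or the gripper's body presses on something with over 40 N, if the wrist force passes 120 N, or if a joint passes its speed limit or range.

ROBOT

A 6-joint arm with a two-finger parallel gripper is mounted at the origin on the work surface. World frame = base frame: x ahead of the robot, y to its left, z up, the work surface at z = 0. Lengths are in m, angles in rad, forces in N, time in s.
With the tool pointing down it reaches from about 0.25 to 0.775 m from the base axis. Payload 8.9 kg.
Tool frame: the origin (TCP) lies at the very end of the fingers, on their centre line; the grasp point (between the pads) lies robot.grip_point_offset behind it (robot.grip_point_offset is the distance from the TCP to the grasp point, in m); z points along the fingers, y is the line along which they close (so a half turn about z gives the same grasp; the last joint's range is limited). The gripper opens to 85 mm and grips with 20 to 120 N. Pads are 22 mm wide; open, the fingers measure 114 mm over their backs; the gripper's body (76 mm by 85 mm) begins 54 mm behind the grasp point. The pads swing forward as they close: fully open they stand 13 mm farther back than shut.
Start: joints at [1.115, 0.291, -0.153, 1.127, 0, 1.431], TCP at [0.164, 0.499, 0.231] pointing down, gripper open.
Joint ranges: [-2.52, 2.52], [-0.91, 1.74], [-1.3, 1.37], [-1.96, 2.02], [-1.52, 1.47], [-3.14, 3.14]. Speed limits (rad/s): [2.22, 2.22, 2.79, 3.14, 3.14, 3.14].

INTERFACE

Orientations are given as a unit quaternion [x, y, z, w].
In Python, from rig import robot gives the robot as it stands.
- The arm moves only by the tool send_rows, never from a script. Its argument "targets" is a list of rows, each a list of 2 entries, a list of its own where there are three numbers: the shift along the tool's x, y, z in mm, then the turn about the tool's z in rad. A call has 1 to 8 rows; each row is the pose to reach, as a shift and turn from the pose commanded when the call began, along the tool's axes at that moment; what a row does not reach only later rows make up. A row lasts 1/8 s, in which the tool goes at most 62.5 mm and 10.7 degrees, less where a joint would pass 70% of its speed; a pose out of reach is approached as far as the arm can. A call with a gripper value outside its range is refused whole. "fingers" is the finger opening in mm, from 0 to 85.4, set as the call begins (left out, the last holds). The fingers move at their own pace and stop on an object; "grip_force" is the grip in N (left out, the last holds). Time passes only in rows, so rows that repeat a pose let the fingers close. It gives the time, the measured TCP pose, the force, the opening and the grip force at its end, in the units of the state.
- robot.state(): the state, without advancing time (a new reading comes with each control period).
- robot.snapshot(name): name is "scene" or "top" or "wrist"; returns (picture, depth): 400x640x3 uint8, red, green, blue; 400x640 float32, m along the optical axis (not along the pixel's ray), 0 where there is no reading.
- robot.calibration(name): a dict with "intrinsics" (3x3 intrinsics, pixels), "rvec" (rotation vector, rad) and "tvec" (3), from world to camera coordinates, as OpenCV has them; the wrist camera has in their place "T_tool_cam" (4x4, takes a point from camera to tool coordinates, whose origin is the TCP and whose axes are the flange's). Camera axes: x right, y down, z forward; pixel columns grow to the right and rows downward; lengths in m; the calibration is good to about 2 mm. A picture is of the moment at which its call begins: read the wrist's pose just before it. calibration takes no time and is no camera call.
- robot.hand_in(): hands the job in; it is judged then, once.
The state is a dict: "time_s": time; "qpos": joint angles; "joint_vel": joint speeds; "effort": joint torques, N m; "tcp_pos": TCP position; "eef_rot": TCP orientation; "ft_force": force on the tool from outside, world axes, zero at the start; "moment": the same for the moment, N m; "opening": opening from 0.0 (shut) to 1.0 (fully open); "grip_force": force on a finger pad.
Only numpy, scipy, OpenCV 4.12 (cv2) and the standard library are available. Lean on these libraries where they do the work, as an engineer would, in place of code of your own. Each camera call takes 0.05 s, during which the arm holds its last target. There are 200 camera calls.

## Working session

There is one attempt and no reset: what is moved stays moved. The work goes in short steps, Python scripts to look and compute and a tool call to move; the robot and the scene stay as the last step left them, time stands still between calls to the robot, and variables do not carry over. Pictures are saved under pics/ and viewed, at most 10 in all, crops included, and the job is handed in when it is done.

Besides the shell and the picture viewer there is one more tool, called as name(argument=value, ...) on one line, values as JSON. send_rows: Moves the arm, as the interface text tells. Its arguments: {"type":"object","properties":{"targets":{"type":"array","items":{"type":"array"}},"fingers":{"type":"number"},"grip_force":{"type":"number"}},"required":["targets"]}

```bash
mkdir -p pics; ls
python3 - <<'E'
from rig import robot
import cv2,numpy as np
print(robot.state()); print(robot.grip_point_offset)
for n in("scene","top"):
    p,d=robot.snapshot(n); np.savez(f"{n}.npz",p=p,d=d); cv2.imwrite(f"pics/{n}.png",p[:,:,::-1]); c=robot.calibration(n); print(n,c)
print(robot.calibration("wrist"))
E
```

```text
pics
{'time_s': 0.0, 'qpos': array([ 1.11467453e+00,  2.91226859e-01, -1.54120895e-01,  1.12666913e+00,
        1.43955603e-05,  1.43148290e+00]), 'joint_vel': array([-0.00072912,  0.00025936, -0.00077833, -0.00183665, -0.00172769,
        0.00234865]), 'effort': array([-1.72400927e-03, -5.37147295e+01,  3.31369936e+01,  1.58533064e-02,
       -2.12024729e-04, -3.20462573e-05]), 'tcp_pos': array([0.1633686 , 0.4984944 , 0.23076207]), 'eef_rot': array([ 1.57742548e-01,  9.87480084e-01, -5.81319216e-04, -1.85899362e-04]), 'ft_force': array([ 0.0436085 , -0.27140806,  0.69369573]), 'moment': array([-0.00056417, -0.00288959,  0.00144725]), 'grip_force': 0.0, 'opening': 1.0025048767439027}
0.0187
scene {'intrinsics': array([[398.66107179,   0.        , 322.53151306],
       [  0.        , 398.66107179, 205.11914377],
       [  0.        ,   0.        ,   1.        ]]), 'rvec': array([ 1.65787437,  1.72433661, -0.86449411]), 'tvec': array([-0.0794917 , -0.20522821,  1.46053584])}
top {'intrinsics': array([[398.93966034,   0.        , 319.6714157 ],
       [  0.        , 398.93966034, 203.28232831],
       [  0.        ,   0.        ,   1.        ]]), 'rvec': array([ 2.15522464, -2.17589707,  0.16467079]), 'tvec': array([0.12179678, 0.56255844, 0.99459075])}
{'intrinsics': array([[290.46654415,   0.        , 320.81972115],
       [  0.        , 290.46654415, 200.65677284],
       [  0.        ,   0.        ,   1.        ]]), 'T_tool_cam': array([[ 8.13768736e-04, -9.51103102e-01, -3.08872510e-01,
         7.87983088e-02],
       [ 9.99999615e-01,  8.75559035e-04, -6.14444191e-05,
        -1.63106665e-04],
       [ 3.28876094e-04, -3.08872341e-01,  9.51103448e-01,
        -1.43079809e-01],
       [ 0.00000000e+00,  0.00000000e+00,  0.00000000e+00,
         1.00000000e+00]])}
```

View pics/scene.png

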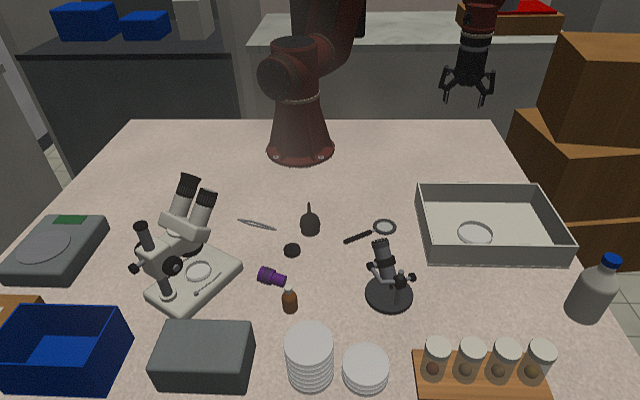

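View pics/top.png

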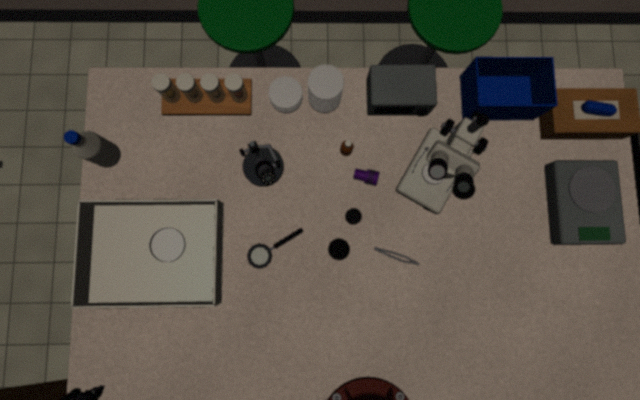

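Scene: the microscope's eyepieces are at about (188,183) and (207,197), and the inspection camera is at about (380,250) with its foot at (388,293). Top: eyepieces at about (463,185) and (438,168), camera at about (265,170). The purple decoy at (272,276) is excluded. I'll confirm the bare eyepiece in one enlarged crop.

Run:
```python
import cv2,numpy as np
s=np.load("scene.npz")["p"];t=np.load("top.npz")["p"]
def c(p,u,v,w,h,k): return cv2.resize(p[v:v+h,u:u+w,::-1],None,fx=k,fy=k,interpolation=cv2.INTER_CUBIC)
a=c(s,155,165,80,80,5);b=c(t,410,135,80,80,5)
d=c(s,350,230,80,80,5)[:200];e=c(t,230,130,80,80,5)[:]
d=cv2.resize(c(s,350,230,80,80,5),(280,280));e=cv2.resize(e,(280,280))
top=np.hstack([a,b]);bot=np.zeros((280,800,3),np.uint8);bot[:,:280]=d;bot[:,400:680]=e
im=np.vstack([top,bot]);im=np.clip(im.astype(float)*1.6,0,255).astype(np.uint8)
im=cv2.resize(im,(700,595));cv2.imwrite("pics/crop1.png",im)
```

```text
(no output)
```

View pics/crop1.png

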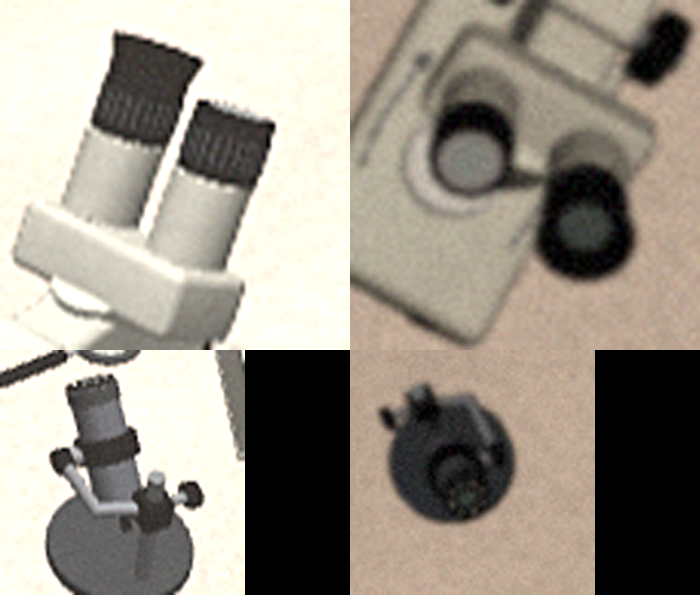

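The crop shows the bare eyepiece, flat-topped and shorter, at scene (208,197) and top (437,171). The flared cup is on the other one, at scene (190,184) and top (464,187). The camera lens is at about top (267,176) and its foot at about (263,166). Next I measure with depth.

```bash
cat > h.py <<'E'
import cv2,numpy as np
from scipy.spatial.transform import Rotation as R
from rig import robot
def world(name,d):
    c=robot.calibration(name);K=c["intrinsics"];v,u=np.mgrid[:400,:640]
    P=np.stack([(u-K[0,2])/K[0,0]*d,(v-K[1,2])/K[1,1]*d,d],-1)
    if name=="wrist": 
        s=robot.state();T=c["T_tool_cam"];A=R.from_quat(s["eef_rot"]).as_matrix()
        return (P@T[:3,:3].T+T[:3,3])@A.T+s["tcp_pos"]
    return (P-np.ravel(c["tvec"]))@R.from_rotvec(np.ravel(c["rvec"])).as_matrix()
E
python3 - <<'E'
from h import *
z=np.load("top.npz");p,d=z["p"],z["d"];W=world("top",d)
np.set_printoptions(precision=4,suppress=True)
def reg(u0,u1,v0,v1,f):
    w=W[v0:v1,u0:u1].reshape(-1,3);c=p[v0:v1,u0:u1].reshape(-1,3).mean(1);ok=f(w,c);return w[ok]
print("bench z",np.median(W[230:300,450:540,2]))
for n,(u,v) in dict(bare=(437,171),cup=(464,187)).items():
    w=reg(u-7,u+8,v-7,v+8,lambda w,c:(w[:,2]>.23)&(w[:,2]<.3)); m=w.mean(0)
    n_=np.linalg.svd(w-m)[2][2];print(n,len(w),m,n_*np.sign(n_[2]), w.min(0),w.max(0))
# eyepiece line: all dark high points
w=reg(420,485,150,210,lambda w,c:(w[:,2]>.2)); print(w.min(0),w.max(0))
# foot
w=reg(235,295,135,200,lambda w,c:(w[:,2]>.009)&(w[:,2]<.019)); (c,r)=cv2.minEnclosingCircle(w[:,:2].astype(np.float32)*1000);print("foot",c,r)
w=reg(235,295,135,200,lambda w,c:(w[:,2]>.105)); 
for k in (.105,.115,.12,.125,.13): 
  q=w[w[:,2]>k];print(k,len(q),q.mean(0),q.min(0),q.max(0))
E
```

```text
bench z 0.0004235874125028639
bare 222 [ 0.6017 -0.1226  0.2491] [-0.531   0.3537  0.77  ] [ 0.5874 -0.1373  0.2329] [ 0.6185 -0.108   0.2613]
cup 223 [ 0.5672 -0.1768  0.25  ] [-0.6988  0.3314  0.6339] [ 0.5517 -0.1913  0.2375] [ 0.582  -0.1573  0.2749]
[ 0.4317 -0.23    0.2   ] [0.6591 0.1408 1.0556]
foot (667.4422607421875, 266.8619689941406) 55.10518264770508
0.105 321 [0.6189 0.2426 0.172 ] [0.4317 0.1408 0.105 ] [0.7045 0.2875 1.0556]
0.115 266 [0.6124 0.2394 0.185 ] [0.4317 0.1408 0.1152] [0.7032 0.2872 1.0556]
0.12 202 [0.6041 0.2356 0.2062] [0.4317 0.1408 0.1201] [0.6998 0.2842 1.0556]
0.125 152 [0.6001 0.233  0.2337] [0.4317 0.1408 0.1251] [0.6349 0.2614 1.0556]
0.13 88 [0.5861 0.226  0.3112] [0.4317 0.1408 0.13  ] [0.6338 0.2584 1.0556]
```

send_rows(targets=[[[-55, -14, -20], 0], [[-110, -28, -40], 0], [[-165, -42, -60], 0], [[-220, -56, -65], 0], [[-275, -70, -70], 0], [[-330, -84, -70], 0], [[-385, -98, -70], 0], [[-440, -112, -70], 0]])

```text
time_s: 1.1
tcp_pos: [0.5481, 0.2541, 0.301]
eef_rot: [0.158, 0.987, -0.0, -0.0]
ft_force: [0.4, 1.1, 0.0]
opening: 1.001
grip_force: 0.0
```

send_rows(targets=[[[0, 0, 0], 0], [[0, 0, 0], 0], [[0, 0, 0], 0]])

```text
time_s: 1.48
tcp_pos: [0.5458, 0.2561, 0.3014]
eef_rot: [0.157, 0.988, 0.0, -0.0]
ft_force: [0.2, -0.2, 0.2]
opening: 0.999
grip_force: 0.0
```

Run:
```python
from h import *
np.set_printoptions(precision=4,suppress=True)
s=robot.state();print(s["time_s"],s["tcp_pos"],s["eef_rot"],s["qpos"],s["ft_force"])
p,d=robot.snapshot("wrist");W=world("wrist",d);np.savez("w1.npz",p=p,d=d,W=W)
cv2.imwrite("pics/w1.png",p[:,:,::-1])
m=np.hypot(W[...,0]-.65,W[...,1]-.26)<.12
q=W[m&(W[...,2]>.008)&(W[...,2]<.02)];(c,r)=cv2.minEnclosingCircle(q[:,:2].astype(np.float32)*1000);print("foot",c,r)
for k in(.1,.11,.115,.12,.125):
  q=W[m&(W[...,2]>k)&(W[...,2]<.15)];print(k,len(q),q.mean(0),q.min(0),q.max(0))
```

```text
1.475 [0.5458 0.2561 0.3014] [ 0.1571  0.9876  0.     -0.0001] [0.3174 0.4224 0.2221 1.3708 0.0002 0.633 ] [ 0.1943 -0.2266  0.2492]
foot (666.2164916992188, 265.3769226074219) 54.77701950073242
0.1 1226 [0.628 0.25  0.12 ] [0.5971 0.2224 0.1   ] [0.7021 0.2858 0.1368]
0.11 972 [0.6221 0.2468 0.1242] [0.5971 0.2224 0.11  ] [0.7021 0.2854 0.1368]
0.115 899 [0.6205 0.2457 0.1251] [0.5971 0.2224 0.115 ] [0.7021 0.2854 0.1368]
0.12 676 [0.616  0.2435 0.1276] [0.5988 0.2224 0.12  ] [0.6361 0.2612 0.1368]
0.125 480 [0.6186 0.2442 0.1296] [0.6046 0.2243 0.125 ] [0.6353 0.2595 0.1368]
```

View pics/w1.png

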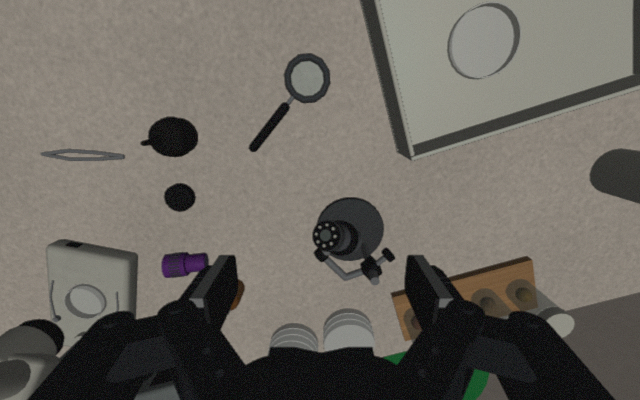

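The wrist view shows the camera's lens face at (326,235), the foot centre near (350,228), and the post/clamp at (372,265). I'll fit the lens face plane and the body axis.

Run:
```python
from h import *
np.set_printoptions(precision=4,suppress=True)
W=np.load("w1.npz")["W"]
q=W[222:250,310:342].reshape(-1,3);q=q[(q[:,2]>.11)&(q[:,2]<.14)]
best=None;rng=np.random.default_rng(0)
for _ in range(2000):
    a,b,c=q[rng.choice(len(q),3,False)];n=np.cross(b-a,c-a);n/=np.linalg.norm(n)+1e-12
    i=abs((q-a)@n)<.0015
    if best is None or i.sum()>best.sum():best=i
f=q[best];m=f.mean(0);n=np.linalg.svd(f-m)[2][2];n*=np.sign(n[2])
U=np.linalg.svd(f-m)[2][:2];uv=((f-m)@U.T*1000).astype(np.float32);(c,r)=cv2.minEnclosingCircle(uv)
print(len(q),len(f),"mean",m,"circ",m+np.array(c)@U/1000,r,"n",n,"tilt",np.degrees(np.arccos(n[2])),"az",np.degrees(np.arctan2(n[1],n[0])))
F=np.array([.6665,.2655]);v=(m[:2]-F);print("foot->lens",np.hypot(*v)*1000,np.degrees(np.arctan2(v[1],v[0])))
mm=np.hypot(W[...,0]-.65,W[...,1]-.26)<.12
g=W[mm&(W[...,2]>.112)&(W[...,0]>.655)&(W[...,2]<.125)];print("post",len(g),g.mean(0))
```

```text
762 601 mean [0.6125 0.2399 0.1259] circ [0.6121 0.2398 0.1255] 18.297649383544922 n [-0.5475 -0.2619  0.7947] tilt 37.368842364789096 az -154.43355635538072
foot->lens 59.78099985121608 -154.6468615320962
post 76 [0.6961 0.2797 0.1168]
```

send_rows(targets=[[[-24, -46, -20], 0.03], [[-48, -92, -20], 0.06], [[-72, -138, -20], 0.1], [[-96, -184, -20], 0.14], [[-120, -230, -20], 0.18], [[-144, -276, -20], 0.22], [[-168, -322, -20], 0.25], [[-178, -345, -20], 0.26]])

```text
time_s: 2.52
tcp_pos: [0.6084, -0.1295, 0.3213]
eef_rot: [0.285, 0.959, -0.0, 0.0]
ft_force: [1.1, 0.0, -0.4]
opening: 1.003
grip_force: 0.0
```

send_rows(targets=[[[0, 0, 0], 0], [[0, 0, 0], 0], [[0, 0, 0], 0]], fingers=46)

```text
time_s: 2.9
tcp_pos: [0.6084, -0.1264, 0.3216]
eef_rot: [0.284, 0.959, 0.0, 0.0]
ft_force: [-0.1, -0.4, 0.4]
opening: 0.541
grip_force: 0.0
```

Run:
```python
from h import *
np.set_printoptions(precision=4,suppress=True)
s=robot.state();print(s["time_s"],s["tcp_pos"],s["eef_rot"],s["opening"],s["qpos"])
p,d=robot.snapshot("wrist");W=world("wrist",d);np.savez("w2.npz",p=p,d=d,W=W)
cv2.imwrite("pics/w2.png",p[:,:,::-1])
```

```text
2.9 [ 0.6084 -0.1264  0.3216] [0.2835 0.959  0.0001 0.0001] 0.5412669676050594 [-0.3225  0.4617  0.3352  1.4441  0.0002  0.2524]
```

View pics/w2.png

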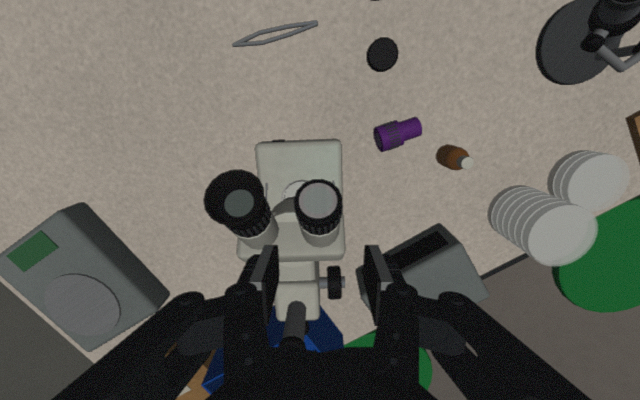

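The bare eyepiece's glass is at (320,200) and the cup at (238,202). The scope looks aligned with the tool. Now I fit the glass precisely.

Run:
```python
from h import *
np.set_printoptions(precision=4,suppress=True)
z=np.load("w2.npz");p,d,W=z["p"],z["d"],z["W"]
g=p.mean(2);roi=np.zeros_like(g,bool);roi[170:235,285:355]=1
m=(roi&(g>60)&(W[...,2]>.225)&(W[...,2]<.275)).astype(np.uint8)
k,l,st,ce=cv2.connectedComponentsWithStats(m);i=l[200,320];i or print("bad");b=l==i
q=W[b];c=q.mean(0);n=np.linalg.svd(q-c)[2][2];n*=np.sign(n[2])
print(st[i],ce[i],"c",c,"n",n,np.degrees(np.arccos(n[2])),np.degrees(np.arctan2(n[1],n[0])),"span",np.ptp(q,0))
# scope base side edges -> yaw: base top plane z~.036
bm=(abs(W[...,2]-.036)<.004)&(g>100); bm[:, :240]=0; bm[:,360:]=0;bm[240:]=0
k,l,st,_=cv2.connectedComponentsWithStats(bm.astype(np.uint8));j=1+st[1:,4].argmax()
L=[];Rr=[]
for v in range(145,180):
    u=np.where(l[v]==j)[0]
    if len(u)>10:L.append(W[v,u[0],:2]);Rr.append(W[v,u[-1],:2])
for E in(L,Rr):
    E=np.array(E);e=np.linalg.svd(E-E.mean(0))[2][0];e*=-np.sign(e[0]);print("edge az",np.degrees(np.arctan2(e[1],e[0])),E.mean(0))
hd=np.array([(np.array(L).mean(0)+np.array(Rr).mean(0))/2]);print(hd)
A=R.from_quat(robot.state()["eef_rot"]).as_matrix();print("toolx az",np.degrees(np.arctan2(A[1,0],A[0,0])))
# head+cup widths along tool y at upper z
loc=(W-robot.state()["tcp_pos"])@A*1000
dk=(W[...,2]>.215)&(W[...,2]<.285)
for nm,(u0,u1) in dict(bare=(285,350),cup=(195,280)).items():
    x=loc[175:225,u0:u1][dk[175:225,u0:u1]];print(nm,np.percentile(x,[1,99],axis=0))
```

```text
[ 299  183   39   36 1104] [317.5806 200.2962] c [ 0.5996 -0.1239  0.2484] n [-0.5563  0.3293  0.7629] 40.27592470560933 149.38105867775658 span [0.0253 0.0289 0.0208]
edge az 149.86744290770912 [ 0.5568 -0.2075]
edge az 148.5499338877279 [ 0.6245 -0.1028]
[[ 0.5906 -0.1552]]
toolx az 147.0531298482322
bare [[-13.2354 -20.9652  62.1266]
 [ 22.2652  15.7903  86.2837]]
cup [[-16.8907 -85.9505  49.4033]
 [ 28.0365 -43.9266  96.7013]]
```

send_rows(targets=[[[1, -2.5, 15], -0.0375], [[1, -2.5, 30], -0.0375], [[1, -2.5, 45], -0.0375], [[1, -2.5, 55], -0.0375], [[1, -2.5, 62], -0.0375], [[1, -2.5, 62], -0.0375]], fingers=44)

```text
time_s: 3.7
tcp_pos: [0.6061, -0.1293, 0.259]
eef_rot: [0.266, 0.964, 0.0, -0.0]
ft_force: [0.1, 0.0, 0.1]
opening: 0.515
grip_force: 0.0
```

Run:
```python
from h import *
np.set_printoptions(precision=4,suppress=True)
s=robot.state();print(s["time_s"],s["tcp_pos"],s["eef_rot"],s["opening"],s["ft_force"])
p,d=robot.snapshot("wrist");W=world("wrist",d);np.savez("w3.npz",p=p,d=d,W=W)
cv2.imwrite("pics/w3.png",p[100:,120:520,::-1])
A=R.from_quat(s["eef_rot"]).as_matrix();a=np.array([-.552,.329,.766])
print("grasp err of est. in tool mm",A.T@(np.array([.5996,-.1239,.2484])-.012*a-s["tcp_pos"])*1000)
```

```text
3.7 [ 0.6061 -0.1293  0.259 ] [ 0.2664  0.9639  0.     -0.0003] 0.5148709215463008 [0.0556 0.0312 0.0865]
grasp err of est. in tool mm [ 0.6335  1.3647 19.7671]
```

View pics/w3.png

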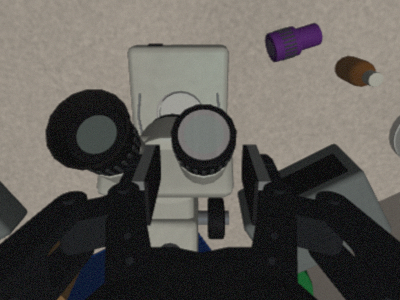

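The bare head sits between the fingers, about 1.5 mm towards +y, and the cup is clear on the left. I'll descend, then close.

send_rows(targets=[[[0.5, 1.5, 8], 0], [[0.5, 1.5, 16], 0], [[0.5, 1.5, 24], 0], [[0.5, 1.5, 32], 0], [[0.5, 1.5, 38], 0], [[0.5, 1.5, 38], 0], [[0.5, 1.5, 38], 0]])

```text
time_s: 4.62
tcp_pos: [0.6069, -0.128, 0.2224]
eef_rot: [0.266, 0.964, -0.0, 0.001]
ft_force: [-1.9, 1.7, 9.6]
opening: 0.516
grip_force: 4.0
```

Run:
```python
from h import *
s=robot.state();print(s["tcp_pos"],s["opening"],s["ft_force"],s["moment"])
p,d=robot.snapshot("wrist")
cv2.imwrite("pics/w4.png",p[100:,120:520,::-1])
```

```text
[ 0.60689295 -0.12801172  0.22239182] 0.5155979102251512 [-1.92101497  1.72021444  9.63787111] [-0.01765313  0.6006097  -0.09160294]
```

View pics/w4.png

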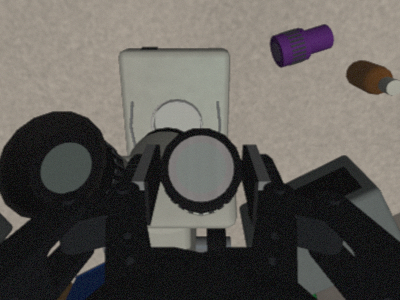

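The 9.6 N upward force, with its moment, puts the contact at about y −43 mm. That means the cup-side knuckle is resting lightly on the eyecup rim. I'll back up 3 mm, move 1 mm away, and close.

send_rows(targets=[[[-1, 1, -4], 0], [[-1, 1, -4], 0], [[-1, 1, -4], 0]])

```text
time_s: 5.05
tcp_pos: [0.6079, -0.1276, 0.225]
eef_rot: [0.266, 0.964, 0.0, -0.0]
ft_force: [-0.3, -0.1, 0.4]
opening: 0.51
grip_force: 0.0
```

send_rows(targets=[[[0, 0, 0], 0], [[0, 0, 0], 0], [[0, 0, 0], 0], [[0, 0, 0], 0], [[0, 0, 0], 0], [[0, 0, 0], 0]], fingers=30, grip_force=50)

```text
time_s: 5.8
tcp_pos: [0.6077, -0.1278, 0.2253]
eef_rot: [0.266, 0.964, -0.0, -0.0]
ft_force: [-3.4, -2.8, 3.3]
opening: 0.437
grip_force: 50.1
```

send_rows(targets=[[[2.6, 0, -3.1], 0], [[5.8, 0, -6.9], 0], [[9, 0, -10.7], 0], [[12.9, 0, -15.3], 0], [[16.7, 0, -19.9], 0], [[20.6, 0, -24.5], 0], [[25.7, 0, -30.6], 0], [[30.9, 0, -36.8], 0]], grip_force=70)

```text
time_s: 6.8
tcp_pos: [0.5809, -0.1111, 0.2625]
eef_rot: [0.266, 0.964, 0.0, -0.0]
ft_force: [0.2, -0.9, -0.4]
opening: 0.435
grip_force: 70.1
```

send_rows(targets=[[[3, 0, -12], 0], [[6, 0, -30], 0], [[6, 0, -50], 0], [[6, 0, -50], 0], [[6, 0, -50], 0]])

```text
time_s: 7.42
tcp_pos: [0.5761, -0.1085, 0.3116]
eef_rot: [0.266, 0.964, 0.0, -0.0]
ft_force: [1.2, 1.6, -1.8]
opening: 0.439
grip_force: 70.1
```

Run:
```python
from h import *
np.set_printoptions(precision=4,suppress=True)
s=robot.state();print(s["time_s"],s["tcp_pos"],s["eef_rot"],s["opening"],s["grip_force"],s["ft_force"])
p,d=robot.snapshot("wrist");W=world("wrist",d);np.savez("w5.npz",p=p,d=d,W=W)
p2,d2=robot.snapshot("scene");np.savez("s5.npz",p=p2,d=d2)
K=robot.calibration("scene");uv=cv2.projectPoints(s["tcp_pos"].reshape(1,3),K["rvec"],K["tvec"],K["intrinsics"],None)[0].ravel().astype(int);print(uv)
u,v=uv;c=p2[v-60:v+60,u-70:u+70,::-1]
a=p[100:400,120:520,::-1];b=cv2.resize(c,(350,300),interpolation=cv2.INTER_CUBIC)
cv2.imwrite("pics/w5.png",np.clip(np.hstack([a,b]).astype(float)*1.5,0,255).astype(np.uint8))
```

```text
7.425 [ 0.5761 -0.1085  0.3116] [ 0.2664  0.9639  0.     -0.0003] 0.43871440263057815 70.1309323310852 [ 1.2226  1.6196 -1.7954]
[213 157]
```

View pics/w5.png

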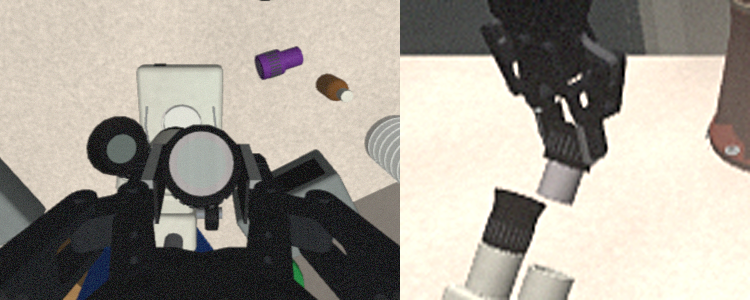

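The bare eyepiece is out and held, and the cup is still seated. I'll measure its pose in the hand and the move needed.

```bash
cat > m.py <<'E'
from h import *
np.set_printoptions(precision=4,suppress=True)
def inhand(W,p,s):
    A=R.from_quat(s["eef_rot"]).as_matrix();L=(W-s["tcp_pos"])@A*1000
    g=p.mean(2);m=((g>60)&(L[...,2]>-60)&(L[...,2]<0)&(abs(L[...,1])<25)&(L[...,0]>-5)).astype(np.uint8)
    k,l,st,ce=cv2.connectedComponentsWithStats(m);i=1+st[1:,4].argmax();q=L[l==i]
    c=np.median(q,0);q=q[np.linalg.norm(q-c,axis=1)<25];c=q.mean(0);n=np.linalg.svd(q-c)[2][2];n*=-np.sign(n[2])
    print(st[i],ce[i],"c",c,"n",n,"tilt",np.degrees(np.arccos(-n[2])),"span",np.ptp(q,0));return c,n,A
E
python3 - <<'E'
from m import *
z=np.load("w5.npz");s=robot.state();c,n,A=inhand(z["W"],z["p"],s)
lens=np.array([.6121,.2398,.1257]);t=np.radians(36.7);az=np.radians(-154.5)
cam=np.array([np.sin(t)*np.cos(az),np.sin(t)*np.sin(az),np.cos(t)])
tgt=lens+.1*cam
tip=(c-64*n)/1000; w=A@n
dth=az-np.arctan2(w[1],w[0]);dth=(dth+np.pi)%(2*np.pi)-np.pi
A2=R.from_euler("z",dth).as_matrix()@A
tcp=tgt-A2@tip
print("turn",-dth,"tcp goal",tcp,"shift mm",A.T@(tcp-s["tcp_pos"])*1000,"tip err angle",np.degrees(np.arccos((A2@n)@cam)))
E
```

```text
[ 289  231   65   65 3296] [320.7988 263.3101] c [  9.0745  -0.0695 -23.0397] n [ 0.6469  0.0005 -0.7626] tilt 40.305846738705895 span [23.8885 30.2014 20.6784]
turn -0.9854599503748274 tcp goal [0.529  0.2002 0.2317] shift mm [198.6909 240.8399  79.7609] tip err angle 3.5287632537728975
```

send_rows(targets=[[[20, 24, 0], -0.1], [[46, 56, 0], -0.23], [[72, 88, 0], -0.36], [[98, 120, 0], -0.49], [[124, 152, 0], -0.62], [[152, 185, 0], -0.76], [[178, 216, 0], -0.89], [[199, 241, 0], -0.985]])

```text
time_s: 8.52
tcp_pos: [0.5286, 0.2018, 0.3114]
eef_rot: [-0.223, 0.975, 0.0, -0.001]
ft_force: [0.3, 0.0, -0.4]
opening: 0.437
grip_force: 70.2
```

send_rows(targets=[[[0, 0, 10], 0], [[0, 0, 25], 0], [[0, 0, 40], 0], [[0, 0, 55], 0], [[0, 0, 68], 0], [[0, 0, 77], 0], [[0, 0, 80], 0], [[0, 0, 80], 0]])

```text
time_s: 9.52
tcp_pos: [0.5294, 0.2004, 0.2322]
eef_rot: [-0.221, 0.975, 0.0, 0.0]
ft_force: [0.1, 0.8, 0.4]
opening: 0.435
grip_force: 70.3
```

send_rows(targets=[[[0, 0, 0], 0], [[0, 0, 0], 0], [[0, 0, 0], 0]])

```text
time_s: 9.9
tcp_pos: [0.5294, 0.2004, 0.2323]
eef_rot: [-0.221, 0.975, -0.0, 0.0]
ft_force: [-0.7, 0.1, -1.3]
opening: 0.435
grip_force: 70.3
```

Run:
```python
from m import *
s=robot.state();p,d=robot.snapshot("wrist");W=world("wrist",d);c,n,A=inhand(W,p,s)
print(s["time_s"],s["tcp_pos"],s["ft_force"],s["grip_force"],abs(s["joint_vel"]).max())
lens=np.array([.6121,.2398,.1257]);t=np.radians(36.7);az=np.radians(-154.5)
cam=np.array([np.sin(t)*np.cos(az),np.sin(t)*np.sin(az),np.cos(t)])
tip=s["tcp_pos"]+A@(c-64*n)/1000;e=tip-lens
print("tip",tip,"along",e@cam*1000,"lateral err world",(e-(e@cam)*cam)*1000,"ang",np.degrees(np.arccos((A@n)@cam)))
p2,d2=robot.snapshot("scene");K=robot.calibration("scene")
uv=cv2.projectPoints(np.array([lens,tip,lens+.1*cam]),K["rvec"],K["tvec"],K["intrinsics"],None)[0].reshape(-1,2);print(uv)
u,v=uv[0].astype(int);x0,y0=u-70,v-80;im=cv2.resize(p2[y0:y0+120,x0:x0+140,::-1],None,fx=5,fy=5,interpolation=cv2.INTER_CUBIC)
cv2.imwrite("pics/s6.png",np.clip(im.astype(float)*1.3,0,255).astype(np.uint8)); print(x0,y0)
```

```text
[ 289  231   65   65 3282] [320.7882 263.2846] c [  9.4867  -0.3538 -22.8942] n [ 0.6481  0.0016 -0.7616] tilt 40.39775280257352 span [23.4064 30.2115 21.23  ]
9.9 [0.5294 0.2004 0.2323] [-0.7432  0.0815 -1.307 ] 70.25222539901733 0.002190366439548709
tip [0.5585 0.2138 0.2065] along 100.38486162592707 lateral err world [ 0.5109 -0.175   0.2876] ang 3.718182969791084
[[379.1284 239.0795]
 [368.1839 195.5102]
 [368.2899 195.646 ]]
309 159
```

View pics/s6.png

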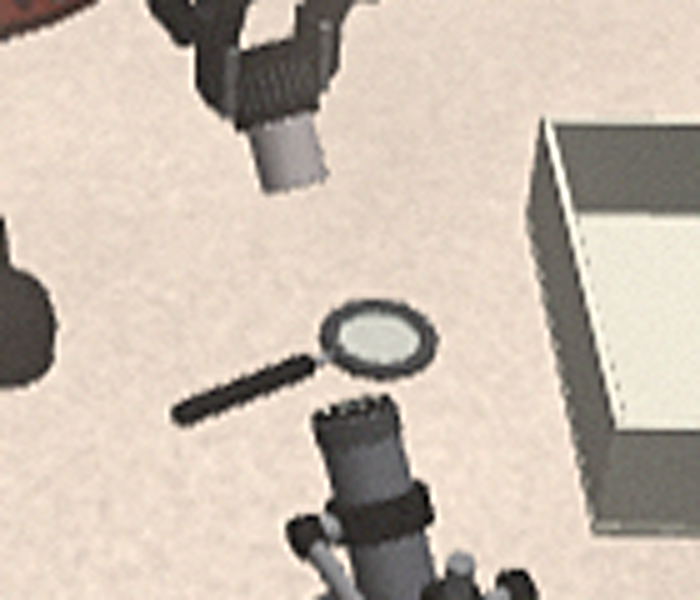

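The picture agrees with the numbers. The barrel end is at crop (295,187), which is scene (368,196), right on the projected target. It faces the lens squarely and the arm is at rest.

```bash
python3 -c "
from rig import robot
print(robot.hand_in())"
```

```text
the job is handed in; nothing more can be done
None
```

The job is handed in: the bare eyepiece is held about 100 mm in front of the camera lens, measured within about 1 mm of its line of sight and 4° of its axis; the other eyepiece was still seated when last seen, after one roughly 10 N touch on its eyecup rim by the gripper.

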